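# Load the tin carrier, pin its bar shut and log it on the tally counter

## Robot

A 7-joint arm with a two-finger parallel gripper is mounted at the origin on a cart in front of the work surface, level with it; the furniture and walls round the work are solid. World frame = base frame: x ahead of the robot, y to its left, z up, the work surface at z = 0. Lengths are in m, angles in degrees, forces in N, time in s.
With the tool pointing down it reaches from about 0.35 to 0.775 m from the base axis. Payload 3.1 kg.
Tool frame: the origin (TCP) lies on the centre line of the jaws, within the pads' length; the fingertips stand 17 mm ahead of it and the grasp point (between the pads) lies 2 mm behind it (robot.tip_reach is the distance from the TCP to the fingertips, in m); z points along the fingers, y is the direction in which the jaws open and shut (so a half turn about z gives the same grasp; the last joint's range is limited). The gripper opens to 85 mm and grips with 20 to 120 N. Pads are 22 mm wide; open, the fingers measure 114 mm over their backs; the gripper's body (76 mm by 85 mm) begins 54 mm behind the grasp point. The pads swing forward as they close: fully open they stand 13 mm farther back than shut.
Start: joints at [70.376, 17.813, 0.802, 86.603, -0.252, 75.585, -1.558], TCP at [0.163, -0.525, 0.248] pointing down, gripper open.
Joint ranges: [-154.91, 154.91], [-16.99, 109.72], [-72.82, 74.43], [7.12, 147.25], [-82.49, 262.49], [11.32, 116.49], [-174.64, 174.64]. Speed limits (degrees/s): [159.86, 159.86, 180, 180, 180, 180, 180].

## Interface

Orientations are given as [roll, pitch, yaw] about the fixed x, y, z axes, in that order (R = Rz(yaw) Ry(pitch) Rx(roll)).
In Python, from station import robot, fingers, vision, workorder, recognise gives the robot as it stands. Calls block until the motion is done:
- robot.move_to(position, orientation): joint-space move of the TCP to a pose.
- robot.line_to(position, orientation=None, velocity=0.15, f_stop=None): straight line of the TCP; orientation=None keeps the orientation; velocity is the mean speed in m/s. With f_stop (N) it stops when the force on the tool has changed by that much, and returns True; else False.
- robot.move_j(angles): joint-space move.
- fingers.gripper_to(opening, force=None): opening from 0.0 (shut) to 1.0 (fully open); force is the grip in N (None keeps the last); returns when the fingers have stopped.
- robot.pause(seconds).
- robot.inverse_kinematics(position, orientation): joint angles nearest the present ones, or None.
- vision.grab_frame(name): name is "side" or "top"; returns the picture (400x640x3 uint8, red, green, blue); there is no depth.
- vision.calibration(name): a dict with "mtx" (3x3 intrinsics, pixels), "extrinsics" (4x4, takes a point from world to camera coordinates). Camera axes: x right, y up, looking along -z (the intrinsics and any distortion apply to the point x, -y, -z); pixel columns grow to the right and rows downward; lengths in m; the calibration is good to about 2 mm. A picture is of the moment at which its call begins. calibration takes no time and is no camera call.
A pose or a line that the arm cannot do raises robot.PlanningError and nothing moves.
- workorder.close_job(): hands the job in, once; it reports no verdict.
Trained networks look in the newest picture that a camera, given by its name, has taken for a name from the list of things; names that differ only in an ending like _2 or _b are one class to them, and where a whole thing is asked for, a point or a joint stands for the part that bears it (a point fixed in the world has none). Each returns a list of dicts, best first, with "p" (0 to 1); they miss things now and then, are a little off and sometimes report something else, mostly with a low value. They report only what shows in the picture. A call takes as long as a camera call. They do not tell look-alikes from the thing itself.
- recognise(label, camera): "rect" ([centre column, centre row, width, height] in pixels, round what is visible of it).
Readings, each from a call of its own:
- robot.current_time_s(): time.
- robot.current_joint_positions(): joint angles.
- robot.current_dq(): joint speeds.
- robot.current_joint_torque(): joint torques, N m.
- robot.current_tool_pos(): TCP position.
- robot.current_eef_rot(): TCP orientation.
- robot.current_contact_force(): force on the tool from outside, world axes, zero at the start.
- robot.current_torque(): the same for the moment, N m.
- robot.current_finger_gap(): opening from 0.0 (shut) to 1.0 (fully open).
Only numpy, scipy, OpenCV 4.12 (cv2) and the standard library are available. Lean on these libraries where they do the work, as an engineer would, in place of code of your own. Each camera call takes 0.05 s, during which the arm holds its last target.

## Task

Swing the carrier's retaining bar out of the way and stand every food tin from the worktop upright in the carrier, one to a pocket. Then swing the bar back over them, line up the hole in its end with the hole of the post, and push the steel pin down through both until its collar sits fully home on the bar. Only then log the carrier on the tally counter: push its sprung lever all the way to the stop and let it spring back; leave the mug, the bowl and the small corked bottle where they stand.

Things in the scene. Friction and masses are not known exactly. Their poses are not given: they have to be found in the camera images.
- carrier: fixed wooden tin carrier: plank 100 x 290 x 8 mm on the worktop, with three open pockets in a row along its y axis (inside 63 mm along y, 64 mm along x; 4 mm walls, tops 30 mm above the worktop). At its +y end a steel hinge post, at its -y end a steel tube post of 32 mm diameter (the lower knuckle). Origin: centre of its underside, z up
- pocket0 (a point): centre of the floor of the pocket nearest the pin post; floor 8 mm above the worktop
- pocket1 (a point): centre of the floor of the middle pocket
- pocket2 (a point): centre of the floor of the pocket nearest the hinge post
- post_hole (a point): centre of the mouth of the upright hole in the top of the pin post, 88 mm above the worktop; bore 15.4 mm, 60 mm deep
- bar_hinge (a point): on the upright axis of the retaining bar's hinge, on top of the hinge post, 90 mm above the worktop. The bar, 14 mm wide, runs from 90 to 106 mm above the worktop and passes 10 mm over the tops of tins in the pockets
- bar (a joint): angle of the steel retaining bar about its upright hinge, rad: 0 = closed over the row, its end hole over the hole of the pin post; grows as the free end swings out to the carrier's +x side (anticlockwise from above), stops at 1.5 and at -0.1 (no stop at 0). It stays where it is left (friction 0.04 N m). To leave all pockets free from above it must be past about 1.2
- bar_hole (a point): centre of the upper mouth of the through hole in the bar's end knuckle (32 mm ring, 16 mm thick, bore 15.4 mm), 106 mm above the worktop, 240 mm from the hinge axis; 2 mm above the pin post
- bar_peg (a point): top of the upright wooden grip peg on the bar (20 mm diameter, from 104 to 147 mm above the worktop), 130 mm from the hinge axis; by it the bar is swung
- pin: loose steel pin, 109 mm long, standing upright in its rest at the start, 0.12 kg. Origin: the centre of its lower, pointed end, z up the pin. Shank 13 mm diameter and 58 mm long (the lowest 12 mm taper to 5 mm), then a collar of 27 mm diameter 5 mm thick, then a round grip of 20 mm diameter from 63 to 109 mm above the origin
- pin_collar (a point): centre of the underside of the pin's collar, on the pin's axis 58 mm above its tip
- pin_rest: fixed wooden tube holding the pin at the start: 38 mm diameter, 64 mm high, bore 15.6 mm, on a 60 mm square foot; the pin's collar rests on its top. Origin: centre of its underside
- counter: fixed desk tally counter: grey housing on a dark 90 x 60 x 10 mm foot, 61 mm high, with a lever beside it on its -y side. Origin: centre of its underside; its front (three small blank windows) looks along its -x
- lever (a joint): angle of the counter's sprung lever, rad: 0 = at rest, leaning 0.45 rad to the counter's front (-x); 0.9 = at its stop, leaning 0.45 rad to the back (+x). The spring brings it back when released; pushing it to the stop takes about 2 N at the ball
- lever_ball (a point): centre of the black ball (24 mm diameter) at the lever's end, 80 mm from the lever's pivot, about 117 mm above the worktop at rest and at the stop, 125 mm midway; it moves along the counter's x axis, 27 mm to the -y side of its origin
- mug: loose white mug, 89 x 120 x 98 mm, a bystander. Origin: centre of its underside
- bowl: loose white pinch bowl, 105 mm wide, 51 mm high, a bystander. Origin: centre of its underside
- spice: loose small glass bottle with a cork, 48 mm wide, 100 mm high, a bystander. Origin: centre of its underside
- tin_a: loose printed food tin, a plain cylinder 57 mm in diameter and 72 mm high, 0.18 kg, standing upright on the worktop (may be absent). Origin: centre of its underside, z up
- tin_b: loose printed food tin, a plain cylinder 57 mm in diameter and 72 mm high, 0.18 kg, standing upright on the worktop (may be absent). Origin: centre of its underside, z up
- tin_c: loose printed food tin, a plain cylinder 57 mm in diameter and 72 mm high, 0.18 kg, standing upright on the worktop (may be absent). Origin: centre of its underside, z up
Mind the look-alikes: they are no part of the job. What is shaped like the tin_b but blue or green is not meant.

How it is judged (in metres and radians):
On the way, in this order (a step that is already met when the one before it is completed fails the run):
1. every tin present stands upright on the floor of a carrier pocket (x of tin_a in the frame of carrier between -0.012 and 0.012 m and y of tin_a in the frame of carrier between -0.085 and 0.085 m and z of tin_a in the frame of carrier between 0 and 0.014 m and angle between each of tin_a, tin_b, tin_c's own z axis and vertical below 0.1 rad and x of tin_b in the frame of carrier between -0.012 and 0.012 m and y of tin_b in the frame of carrier between -0.085 and 0.085 m and z of tin_b in the frame of carrier between 0 and 0.014 m and x of tin_c in the frame of carrier between -0.012 and 0.012 m and y of tin_c in the frame of carrier between -0.085 and 0.085 m and z of tin_c in the frame of carrier between 0 and 0.014 m), for 0.2 s.
2. the pin is fully home through the bar's knuckle and the post (distance between pin_collar and bar_hole below 0.005 m and horizontal distance between pin and post_hole below 0.006 m and z of pin in the frame of post_hole below -0.03 m and angle between pin's own z axis and vertical below 0.1 rad), for 0.2 s.
3. the counter's lever has been pushed to its stop (value of joint lever above 0.84 rad), for 0.05 s.
4. the lever has sprung back (value of joint lever below 0.08 rad), for 0.2 s.
At the end, for the whole second after the job is handed in: every tin present stands upright (within 0.1 rad) on the floor of a carrier pocket, the pin is through the bar's knuckle and at least 30 mm into the post with its collar within 5 mm of the bar's hole mouth, upright within 0.1 rad, the lever is back at rest (below 0.08 rad), and all is at rest (all of step 1 and all of step 2 and value of joint lever below 0.08 rad and linear speed of each of tin_a, tin_b, tin_c, pin below 0.02 m/s); the robot touches nothing.
It fails at once if the counter's lever is worked (past 0.4 rad) before the pin is in (value of joint lever above 0.4 rad and not (distance between pin_collar and bar_hole below 0.005 m and horizontal distance between pin and post_hole below 0.006 m and z of pin in the frame of post_hole below -0.03 m and angle between pin's own z axis and vertical below 0.1 rad)).
It fails at once if the mug, the bowl or the corked bottle is moved by more than 30 mm (distance of any of mug, bowl, spice from where it was at the start of the episode above 0.03 m).
Of tin_a, tin_b, tin_c only 2 to 3 are there at a start; the rules pass over those that are not, and their reading is None.
At some moment in a run one of tin_a, tin_b, tin_c may be knocked a few centimetres aside while the robot is not near it.
It also fails if it takes over 192 s, if anything falls off the work surface, if the arm or the gripper's body presses on something with over 40 N, if the wrist force passes 120 N, or if a joint passes its speed limit or range.

## Working session

There is one attempt and no reset: what is moved stays moved. The work goes in short steps, each a Python script; the robot and the scene stay as the last script left them, time stands still between calls to the robot, and variables do not carry over. Pictures are saved under pics/ and viewed, and the job is handed in when it is done.

```bash
ls; mkdir -p pics; python3 - <<'E'
from station import robot, fingers, vision, workorder, recognise
import cv2
print(robot.current_time_s())
for n in("side","top"):
    im=vision.grab_frame(n); cv2.imwrite(f"pics/{n}0.png",im[:,:,::-1])
    c=vision.calibration(n); print(n,c)
    for l in ["tin_a","carrier","pin","bar_peg","lever_ball","counter","mug","bowl","spice","pin_rest","bar"]:
        try: print(l,[( [round(v) for v in d["rect"]],round(d["p"],2)) for d in recognise(l,n)])
        except Exception as e: print(l,e)
print(robot.current_time_s())
E
```

```text
pics
0.0
side {'mtx': array([[442.78792373,   0.        , 322.63396001],
       [  0.        , 442.78792373, 198.19337514],
       [  0.        ,   0.        ,   1.        ]]), 'extrinsics': array([[-0.98942901, -0.14440463, -0.01332439,  0.48942283],
       [ 0.06070948, -0.49589856,  0.86625572, -0.13608717],
       [-0.13169888,  0.85628963,  0.49942315, -1.48018002],
       [ 0.        ,  0.        ,  0.        ,  1.        ]])}
tin_a [([311, 193, 9, 24], 0.75), ([374, 198, 15, 21], 0.75), ([346, 196, 16, 26], 0.7), ([321, 173, 12, 24], 0.57), ([367, 166, 11, 21], 0.5), ([333, 237, 56, 74], 0.44)]
carrier [([332, 239, 52, 71], 0.76), ([347, 194, 10, 25], 0.17)]
pin [([358, 165, 7, 8], 0.49), ([332, 239, 50, 72], 0.22)]
bar_peg [([324, 224, 38, 48], 0.64)]
lever_ball [([301, 273, 23, 26], 0.59), ([323, 224, 44, 45], 0.59)]
counter [([292, 287, 36, 59], 0.75), ([325, 225, 40, 46], 0.69)]
mug [([352, 319, 49, 52], 0.71)]
bowl [([322, 155, 20, 16], 0.67)]
spice [([246, 280, 20, 35], 0.7)]
pin_rest []
bar [([323, 227, 40, 48], 0.65), ([292, 286, 38, 57], 0.55)]
top {'mtx': array([[405
[... 486 characters left out ...]
, 0.82), ([424, 183, 22, 19], 0.63), ([451, 234, 23, 21], 0.56)]
carrier [([291, 215, 90, 61], 0.89)]
pin [([212, 200, 2, 7], 0.61), ([215, 159, 17, 17], 0.58), ([177, 249, 35, 36], 0.44)]
bar_peg [([282, 209, 74, 54], 0.92)]
lever_ball [([211, 198, 8, 9], 0.53), ([290, 214, 83, 61], 0.42)]
counter [([210, 198, 26, 32], 0.72)]
mug [([179, 248, 30, 36], 0.67)]
bowl [([470, 178, 36, 27], 0.89), ([290, 216, 84, 62], 0.68), ([282, 210, 71, 47], 0.6), ([209, 199, 26, 25], 0.45)]
spice [([214, 158, 22, 18], 0.75), ([371, 223, 15, 16], 0.57), ([209, 199, 29, 26], 0.31)]
pin_rest [([416, 231, 17, 21], 0.65)]
bar [([282, 209, 69, 49], 0.67), ([289, 216, 86, 65], 0.67), ([423, 226, 11, 11], 0.43)]
1.2
```

```bash
python3 - <<'E'
import cv2
t=cv2.imread("pics/top0.png")[130:290,150:510]; cv2.imwrite("pics/top0c.png",cv2.resize(t,(792,352),interpolation=cv2.INTER_CUBIC))
t=cv2.imread("pics/side0.png")[130:350,220:420]; cv2.imwrite("pics/side0c.png",cv2.resize(t,(545,600),interpolation=cv2.INTER_CUBIC))
E
```

```text
(no output)
```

View pics/top0c.png

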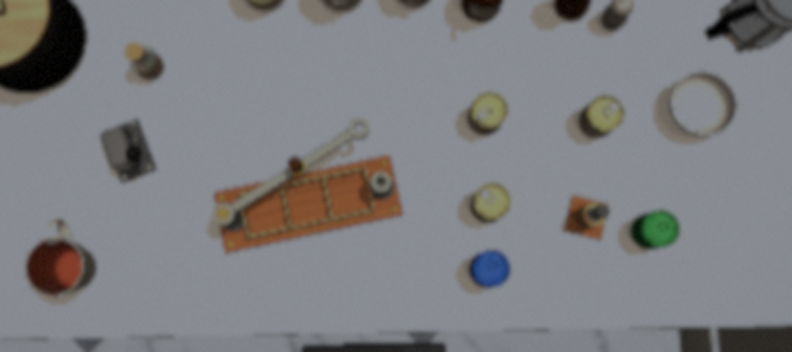

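View pics/side0c.png

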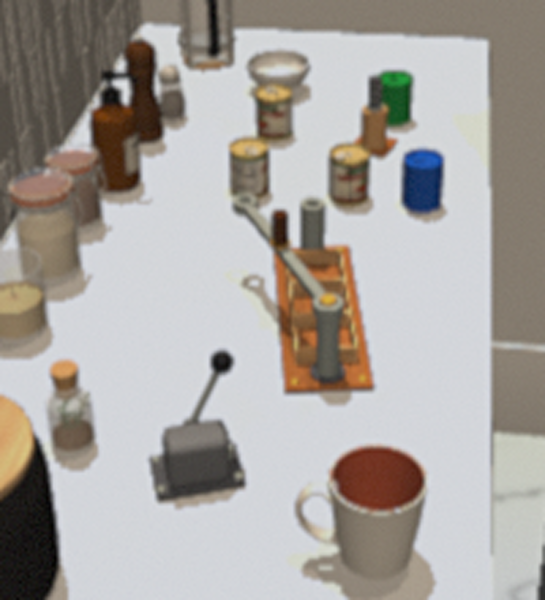

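View pics/top0.png

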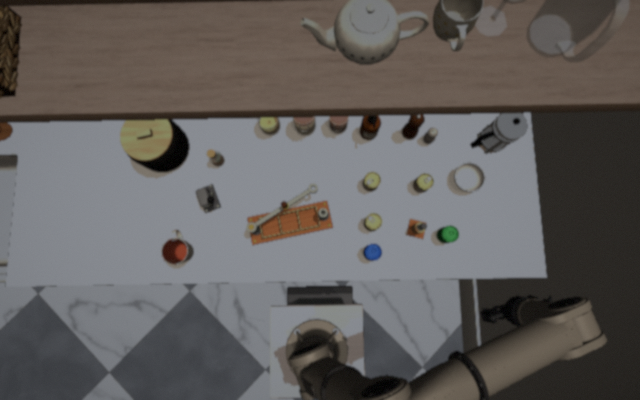

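The tins meant are the cream ones at top pixels (372,181), (424,183) and (373,222). The blue (373,252) and green (448,234) cylinders are look-alikes. I'll confirm this in enlarged crops.

```bash
python3 - <<'E'
import cv2
def crop(n,r0,r1,c0,c1,k,out):
    t=cv2.imread(f"pics/{n}0.png")[r0:r1,c0:c1]; t=cv2.resize(t,None,fx=k,fy=k,interpolation=cv2.INTER_CUBIC)
    t=cv2.convertScaleAbs(t,alpha=1.6); cv2.imwrite(out,t)
crop("top",180,250,240,340,8,"pics/a1.png")
crop("top",165,265,355,465,6,"pics/a2.png")
crop("side",155,225,290,390,8,"pics/a3.png")
crop("side",195,275,290,370,7,"pics/a4.png")
E
```

```text
(no output)
```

View pics/a1.png

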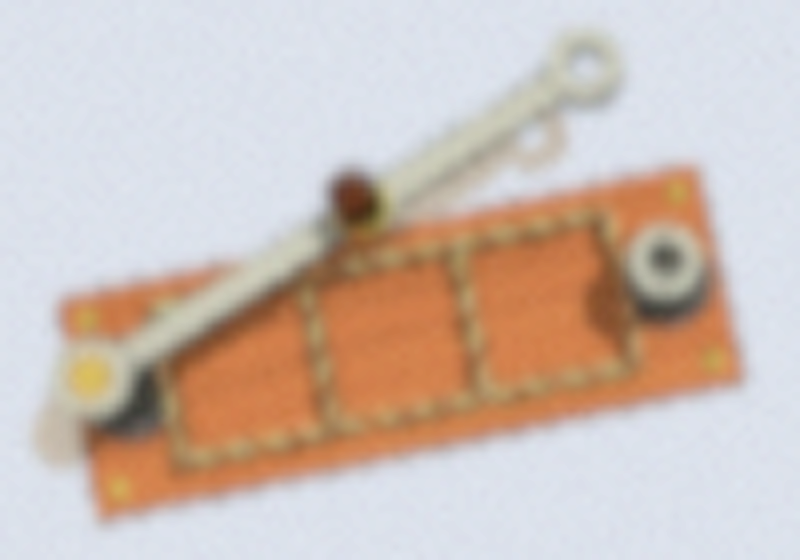

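View pics/a2.png

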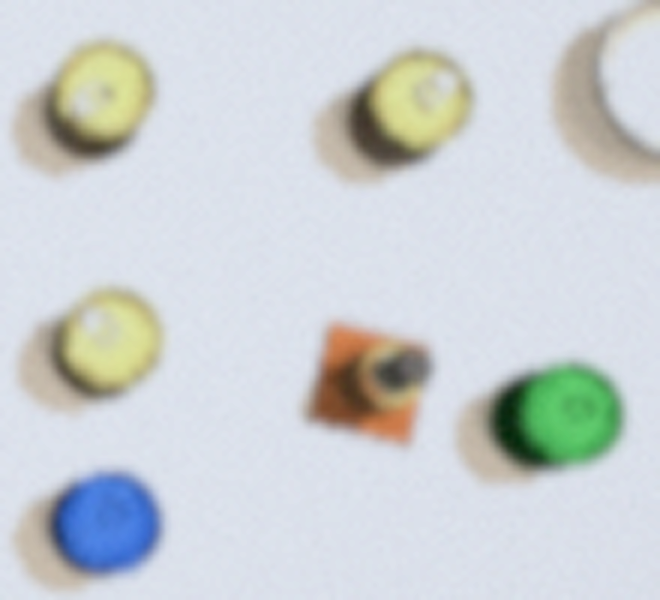

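View pics/a3.png

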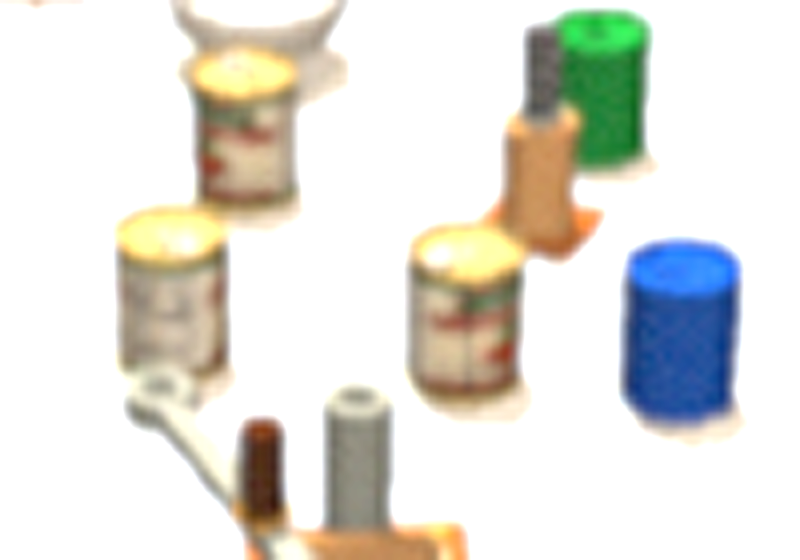

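View pics/a4.png

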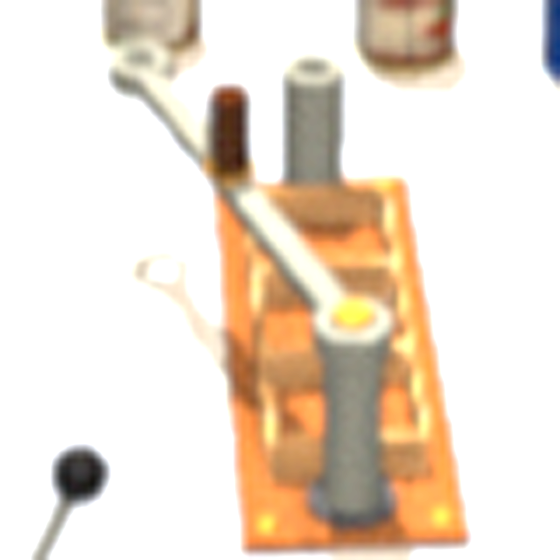

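The enlarged crops confirm it: three printed cream-topped tins at the pixels above, and plain blue and green look-alikes. Next I'll turn these pixels into positions.

```bash
cat > geo.py <<'E'
import numpy as np
from station import robot, fingers, vision, workorder, recognise
CAL={n:vision.calibration(n) for n in("side","top")}
def ray_z(n,px,z):
    c=CAL[n];K=c["mtx"];T=c["extrinsics"];R=T[:3,:3];t=T[:3,3]
    d=np.array([(px[0]-K[0,2])/K[0,0],-(px[1]-K[1,2])/K[1,1],-1.0])
    o=-R.T@t; w=R.T@d; s=(z-o[2])/w[2]; return (o+s*w)[:2]
def proj(n,p):
    c=CAL[n];q=c["extrinsics"][:3,:3]@np.array(p)+c["extrinsics"][:3,3]
    return np.array([c["mtx"][0,2]+c["mtx"][0,0]*q[0]/-q[2], c["mtx"][1,2]-c["mtx"][1,1]*q[1]/-q[2]])
def cr(p,k,off): return ((p[0]+.5)/k-.5+off[0],(p[1]+.5)/k-.5+off[1])
E
cat > m1.py <<'E'
from geo import *
a1=lambda p:cr(p,8,(240,180)); a2=lambda p:cr(p,6,(355,165)); a3=lambda p:cr(p,8,(290,155)); a4=lambda p:cr(p,7,(290,195))
T={"hinge":(a1((90,377)),.107),"post":(a1((666,260)),.088),"barhole":(a1((586,63)),.106),"peg":(a1((352,195)),.147),
"tin1":(a2((104,91)),.072),"tin2":(a2((420,101)),.072),"tin3":(a2((110,341)),.072),"pintop":(a2((409,365)),.115)}
S={"hinge":a4((353,314)),"post":a4((314,68)),"barhole":a4((142,60)),"peg":a4((231,93)),"tin1":a3((172,235)),"tin2":a3((246,73)),"tin3":a3((467,250)),"pintop":a3((545,31))}
for k,(p,z) in T.items(): print(k,ray_z("top",p,z).round(4),ray_z("side",S[k],z).round(4))
print("corners",[ray_z("top",a1(p),.008).round(4) for p in [(60,300),(695,168),(745,380),(100,520)]])
E
python3 m1.py
```

```text
hinge [0.4115 0.2044] [0.4113 0.2076]
post [ 0.4575 -0.0318] [ 0.456  -0.0228]
barhole [ 5.382e-01 -2.000e-04] [0.5352 0.0098]
peg [0.4787 0.0928] [0.478  0.1017]
tin1 [ 0.5672 -0.2011] [ 0.5656 -0.1885]
tin2 [ 0.558  -0.3801] [ 0.5572 -0.3685]
tin3 [ 0.4247 -0.1993] [ 0.4254 -0.1904]
pintop [ 0.4043 -0.3552] [ 0.4018 -0.345 ]
corners [array([0.4548, 0.2361]), array([ 0.5083, -0.045 ]), array([ 0.4138, -0.0651]), array([0.3579, 0.2176])]
```

```bash
cat > m2.py <<'E'
from geo import *
import cv2
H=np.array([.4115,.2044]);YAW=11.02
def D(y): return [180,0,y]
# hover peg
th=np.radians(-78.98+20.7); P=H+.13*np.array([np.cos(th),np.sin(th)])
print(P)
yaw=np.degrees(th)  # jaw dir perpendicular? candidates
for y in (-60,-58,32,120,122,-148): 
    q=robot.inverse_kinematics([P[0],P[1],.2],D(y)); print(y,None if q is None else np.round(q,1))
robot.move_to([.45,-.1,.35],D(-60)) 
robot.move_to([P[0],P[1],.2],D(-58))
for n in("side","top"): cv2.imwrite(f"pics/{n}1.png",vision.grab_frame(n)[:,:,::-1])
print(robot.current_time_s(),robot.current_tool_pos(),robot.current_eef_rot())
print(proj("top",[P[0],P[1],.2]),proj("side",[P[0],P[1],.183]))
for n,c in(("top",proj("top",[P[0],P[1],.147])),("side",proj("side",[P[0],P[1],.147]))):
    c=c.astype(int);t=cv2.imread(f"pics/{n}1.png")[c[1]-45:c[1]+45,c[0]-45:c[0]+45]; print(c-45)
    cv2.imwrite(f"pics/{n}1c.png",cv2.convertScaleAbs(cv2.resize(t,None,fx=6,fy=6,interpolation=cv2.INTER_CUBIC),alpha=1.6))
E
python3 m2.py
```

```text
[0.47984992 0.09381841]
-60 [ -63.2   21.2   64.8  101.9  -20.4   69.9 -142.6]
-58 [  24.2   18.2  -46.4   99.    14.    68.8 -173.9]
32 [ 31.   21.2 -56.3  98.8  18.6  70.1 -88. ]
120 [ 30.4  20.8 -55.4  98.8  18.2  69.9   0.4]
122 [ 30.4  20.8 -55.4  98.8  18.2  69.9   2.4]
-148 [ 34.2  23.2 -61.5  98.7  21.5  71.   89.4]
4.375 [0.48117586 0.09174925 0.20099679] [-1.79911056e+02 -1.13562351e-01 -5.82237279e+01]
[281.46106566 201.10011621] [322.20113853 196.56488565]
[238 158]
[277 161]
```

View pics/top1c.png

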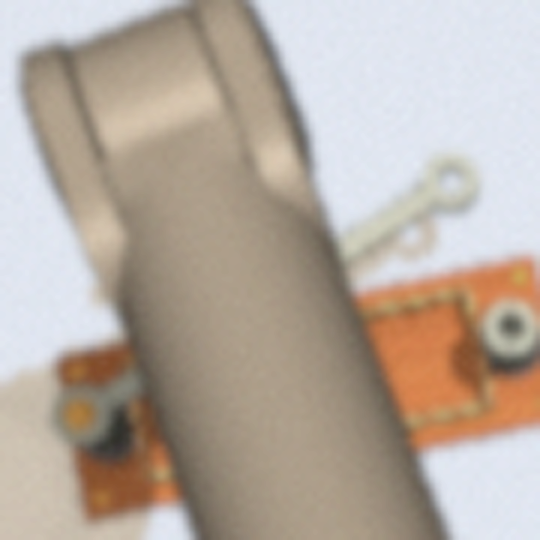

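View pics/side1c.png

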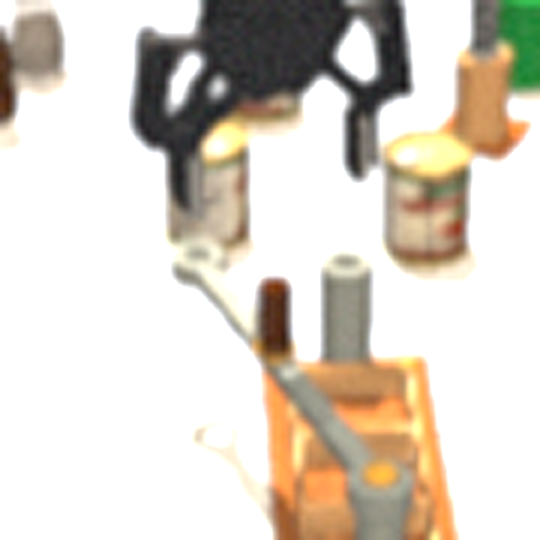

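```bash
python3 -c "
from geo import *
robot.pause(0.2);print(robot.current_tool_pos(),robot.current_joint_positions(),robot.current_contact_force(),robot.current_time_s())"
```

```text
[0.48047529 0.09282708 0.20060036] [  14.91531389   15.57255642  -33.9017984    99.27685444    9.34228385
   67.89620792 -169.65607665] [0.58545164 1.3621359  0.08983314] 4.575
```

```bash
cat > m3.py <<'E'
from geo import *
import cv2
fingers.gripper_to(0.0)
robot.move_to([.45,.05,.20],[180,0,110])
robot.pause(.4)
im=vision.grab_frame("side")[:,:,::-1]; cv2.imwrite("pics/side2.png",im)
p=robot.current_tool_pos(); print(p, robot.current_eef_rot(),robot.current_joint_positions().round(1))
tip=[p[0],p[1],p[2]-.017]; print(proj("side",tip))
c=proj("side",tip).astype(int); print(c-40)
t=im[c[1]-40:c[1]+40,c[0]-40:c[0]+40]
cv2.imwrite("pics/side2c.png",cv2.convertScaleAbs(cv2.resize(t,None,fx=7,fy=7,interpolation=cv2.INTER_CUBIC),alpha=1.6))
print(robot.current_time_s())
E
python3 m3.py
```

```text
[0.44998658 0.05003044 0.19999756] [-1.79998586e+02 -2.85744356e-03  1.09999877e+02] [ 44.4  18.6 -64.5 103.8  18.   69.   -5.5]
[333.51455701 190.33342323]
[293 150]
8.225
```

View pics/side2c.png

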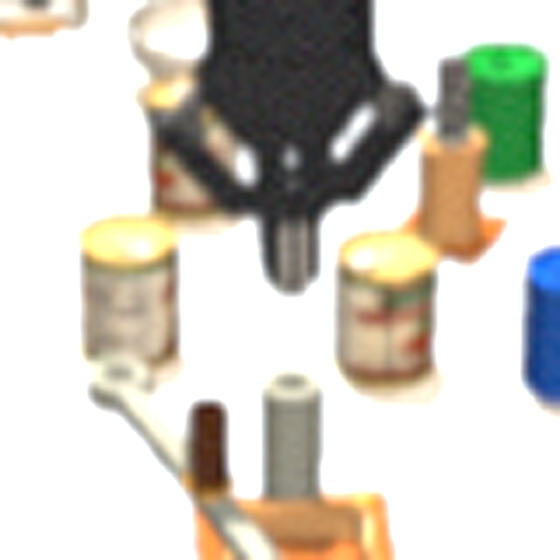

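```bash
python3 - <<'E'
from geo import *
import cv2
for z in (.0,.25): print(proj("top",[0,0,z]))
for z in(.23,.244,.248,.3): print(z,proj("top",[.163,-.525,z]),proj("side",[.163,-.525,z]))
t=cv2.imread("pics/top0.png")[280:400,270:600]
cv2.imwrite("pics/b.png",cv2.convertScaleAbs(cv2.resize(t[10:70,190:290],None,fx=8,fy=8,interpolation=cv2.INTER_CUBIC),alpha=2.2))
cv2.imwrite("pics/b2.png",cv2.convertScaleAbs(cv2.resize(t[:,:130],None,fx=5,fy=5,interpolation=cv2.INTER_CUBIC),alpha=1.5))
E
```

```text
[316.04016708 349.93475009]
[313.86793485 369.12501425]
0.23 [495.95419478 304.47417222] [419.29999502 117.80329448]
0.244 [497.9969176  304.97593954] [419.62431056 114.56057951]
0.248 [498.58959829 305.12152356] [419.71742799 113.62953165]
0.3 [506.68337496 307.10965067] [420.94674895 101.33799131]
```

View pics/b.png

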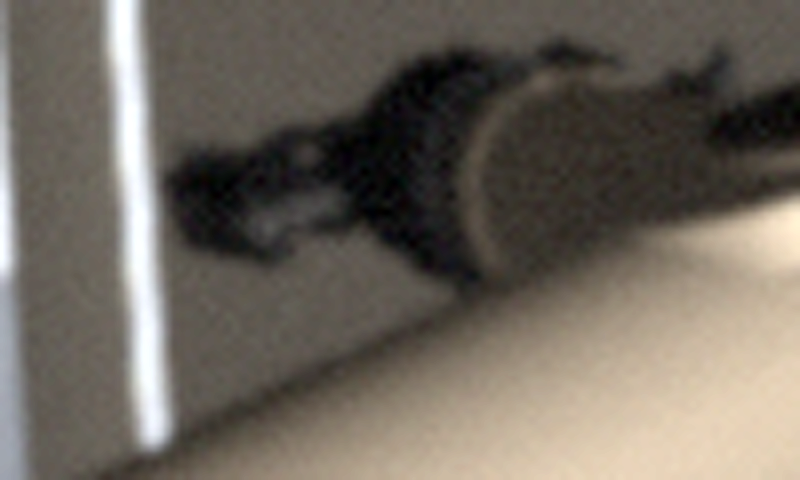

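View pics/b2.png

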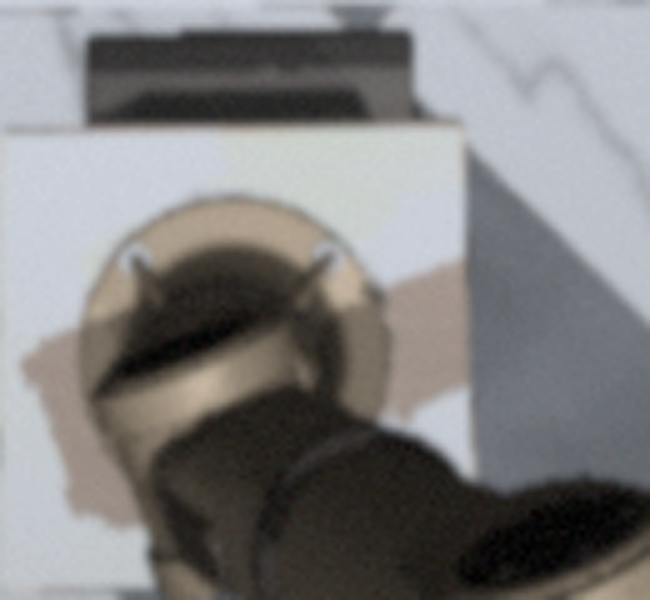

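```bash
cat > m4.py <<'E'
from geo import *
fingers.gripper_to(0.75)
c=np.array([.457,-.028])
for ax,yaw in (("y",11+0),("x",101)):
    robot.move_to([c[0],c[1],.16],[180,0,yaw]); 
    robot.line_to([c[0],c[1],.085],velocity=.1); robot.pause(.2)
    a=np.radians(11.02); u=np.array([np.cos(a),np.sin(a)]) if ax=="x" else np.array([-np.sin(a),np.cos(a)])
    hits=[]
    for s in(1,-1):
        e=c+s*u*.03
        r=robot.line_to([e[0],e[1],.085],velocity=.03,f_stop=2.0)
        p=robot.current_tool_pos(); hits.append((p[:2]-c)@u); print(ax,s,r,p.round(4),robot.current_contact_force().round(1))
        robot.line_to([c[0],c[1],.085],velocity=.06)
    m=sum(hits)/2; print(hits,m); c=c+u*m
    robot.line_to([c[0],c[1],.16],velocity=.15)
print(c,robot.current_time_s(),robot.current_joint_positions().round(0))
E
python3 m4.py
```

```text
y 1 True [ 0.4537 -0.0138  0.0846] [ 0.9 -1.  -0.2]
y -1 True [ 0.4601 -0.0466  0.0845] [0.3 0.4 0.6]
[np.float64(0.014545250943996835), np.float64(-0.018833351629277156)] -0.002144050342640161
x 1 True [ 0.4752 -0.0266  0.0844] [-0.1 -0.9  0.2]
x -1 True [ 0.4429 -0.0328  0.0849] [0.8 1.1 1.1]
[np.float64(0.01818091167409754), np.float64(-0.014765941662350013)] 0.0017074850058737632
[ 0.45908584 -0.02977813] 19.1667 [ 48.  21. -57. 106.  19.  64.  -5.]
```

```bash
cat >> geo.py <<'E'
OFF=np.array([.0016,.0020])
POST=np.array([.4591,-.0298]); A=np.radians(11.02)
UX=np.array([np.cos(A),np.sin(A)]); UY=np.array([-np.sin(A),np.cos(A)])
HINGE=POST+.24*UY; CEN=POST+.12*UY
def pocket(i): return CEN+UY*(-.067,0,.067)[i]
def peg(b):
    th=A-np.pi/2+b; return HINGE+.13*np.array([np.cos(th),np.sin(th)]), np.degrees(th)
def snap(n,f,box=None,k=1,al=1.6):
    import cv2
    im=vision.grab_frame(n)[:,:,::-1]; cv2.imwrite(f"pics/{f}_full.png",im)
    if box: im=im[box[0]:box[1],box[2]:box[3]]
    cv2.imwrite(f"pics/{f}.png",cv2.convertScaleAbs(cv2.resize(im,None,fx=k,fy=k,interpolation=cv2.INTER_CUBIC),alpha=al))
def swing(b0,b1,n,v=.1):
    for b in np.linspace(b0,b1,n+1)[1:]:
        p,th=peg(b); robot.line_to([p[0],p[1],.13],[180,0,th+180],velocity=v)
E
cat > m5.py <<'E'
from geo import *
print(HINGE,CEN)
b0=.362; p,th=peg(b0)
fingers.gripper_to(.6)
robot.move_to([p[0],p[1],.2],[180,0,th+180]); robot.line_to([p[0],p[1],.13],velocity=.1)
fingers.gripper_to(0,force=20); print(robot.current_finger_gap()*85,robot.current_contact_force().round(1))
swing(b0,1.36,7); robot.pause(.2)
print(robot.current_tool_pos(),robot.current_contact_force().round(1))
fingers.gripper_to(.6); x=robot.current_tool_pos(); robot.line_to([x[0],x[1],.22])
robot.move_to([.42,-.05,.33],[180,0,101])
snap("top","c1",(120,290,150,500),2.2); snap("side","c2",(140,260,260,420),5)
print(robot.current_time_s())
E
python3 m5.py
```

```text
[0.41322361 0.20577452] [0.4361618  0.08798726]
19.390369443839656 [-0.2 -0.3  3.1]
[0.54322903 0.2019769  0.13067589] [ 0.3 -0.7  6.8]
26.2167
```

View pics/c1.png

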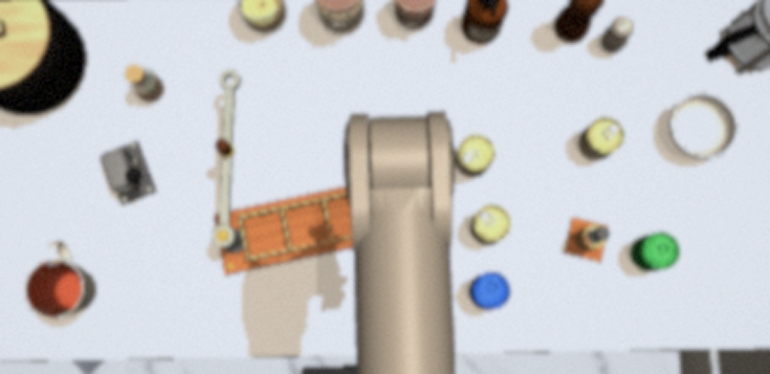

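View pics/c2.png

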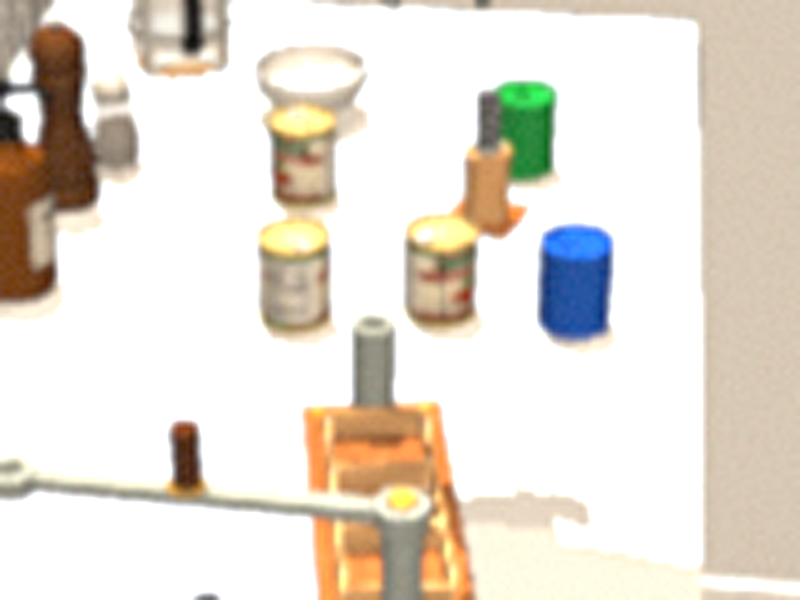

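The bar is open. The tin at top (366,189) has been knocked a few cm from (372,181). I'll measure the tin tops by colour segmentation.

```bash
cat >> geo.py <<'E'
def tins(im):
    """cream tin tops in top image (RGB) -> list of (px,world)"""
    import cv2
    k=4; t=cv2.resize(im[130:290,150:510],None,fx=k,fy=k,interpolation=cv2.INTER_CUBIC)
    h=cv2.cvtColor(t,cv2.COLOR_RGB2HSV); m=cv2.inRange(h,(22,60,90),(36,255,255))
    m=cv2.morphologyEx(m,cv2.MORPH_CLOSE,np.ones((13,13)))
    m=cv2.morphologyEx(m,cv2.MORPH_OPEN,np.ones((15,15)))
    n,l,s,c=cv2.connectedComponentsWithStats(m); out=[]
    for i in range(1,n):
        if s[i,4]<1500: continue
        cs,_=cv2.findContours((l==i).astype(np.uint8),cv2.RETR_EXTERNAL,cv2.CHAIN_APPROX_NONE)
        (x,y),(a,b),_=cv2.fitEllipse(cv2.convexHull(max(cs,key=len)))
        px=cr((x,y),k,(150,130)); out.append((np.round(px,1),(ray_z("top",px,.072)+OFF).round(4),round(a/k,1),round(b/k,1)))
    return out
E
python3 - <<'E'
from geo import *
import cv2
for f in("top0","c1_full"): 
    print(f)
    for t in tins(cv2.imread(f"pics/{f}.png")[:,:,::-1]): print(t)
E
```

```text
top0
(array([156.5, 140.3]), array([0.723, 0.543]), 23.7, 40.3)
(array([372.6, 179.6]), array([ 0.5694, -0.2015]), 13.1, 15.6)
(array([423.6, 182.1]), array([ 0.5572, -0.3746]), 12.4, 15.2)
(array([373.6, 222. ]), array([ 0.4242, -0.1994]), 13.2, 15.7)
c1_full
(array([156. , 140.8]), array([0.7212, 0.5447]), 24.1, 40.0)
(array([423.6, 182.1]), array([ 0.5572, -0.3746]), 12.5, 15.1)
(array([366.6, 189.1]), array([ 0.5368, -0.1798]), 13.3, 15.9)
(array([373.5, 221.9]), array([ 0.4245, -0.1993]), 13.3, 15.7)
```

```bash
cat >> geo.py <<'E'
def pick(t,yaws=(11,101),z=.050):
    fingers.gripper_to(1.0)
    robot.move_to([t[0],t[1],.17],[180,0,yaws[0]])
    robot.line_to([t[0],t[1],z],velocity=.12)
    fingers.gripper_to(.5,force=20); fingers.gripper_to(.85)
    robot.line_to([t[0],t[1],z+.045],velocity=.15) if False else None
    fingers.gripper_to(1.0)
    robot.line_to([t[0],t[1],z],[180,0,yaws[1]],velocity=.05)
    fingers.gripper_to(.4,force=40); print("gap mm",robot.current_finger_gap()*85)
    robot.line_to([t[0],t[1],.17],velocity=.15); print("lifted",robot.current_contact_force().round(1))
def place(i,yaw=101.02):
    c=pocket(i)
    robot.move_to([c[0],c[1],.17],[180,0,yaw]); robot.pause(.2)
    robot.line_to([c[0],c[1],.100],velocity=.12); robot.pause(.2)
    r=robot.line_to([c[0],c[1],.0565],velocity=.04,f_stop=6)
    p=robot.current_tool_pos(); print("place",i,r,p.round(4),robot.current_contact_force().round(1),robot.current_time_s())
    return r,p
E
cat > m6.py <<'E'
from geo import *
pick(np.array([.4258,-.198])); print(place(2))
E
python3 m6.py
```

```text
gap mm 55.956300802299566
lifted [-0.1  0.2 -3.2]
place 2 True [0.423  0.1536 0.0584] [0.2 0.  4. ] 36.5083
(True, array([0.42300403, 0.15356984, 0.05843413]))
```

```bash
cat > m7.py <<'E'
from geo import *
fingers.gripper_to(1.0); p=robot.current_tool_pos(); robot.line_to([p[0],p[1],.17],velocity=.2)
robot.move_to([.42,-.0,.33],[180,0,101])
import cv2
snap("top","d1",(170,260,230,340),7); snap("side","d2",(180,290,270,380),5)
for t in tins(cv2.imread("pics/d1_full.png")[:,:,::-1]): print(t)
print(robot.current_time_s())
E
python3 m7.py
```

```text
(array([156.2, 140.6]), array([0.7218, 0.544 ]), 24.0, 40.0)
(array([423.4, 182.1]), array([ 0.5571, -0.374 ]), 12.1, 15.0)
(array([366.7, 189. ]), array([ 0.5372, -0.1804]), 13.0, 15.9)
(array([268.3, 224.3]), array([0.4233, 0.1539]), 16.2, 17.2)
38.6083
```

View pics/d2.png

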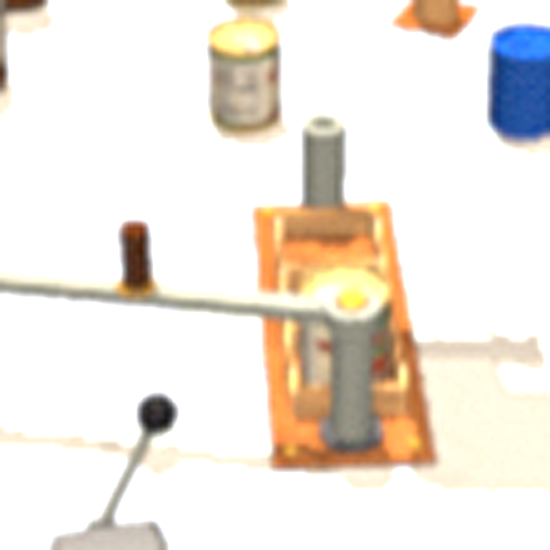

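The first tin sits upright in pocket2. Next is the knocked tin, then the far one.

```bash
cat > m8.py <<'E'
from geo import *
pick(np.array([.538,-.180])); r,p=place(1)
if .0565<p[2]<.061:
    fingers.gripper_to(1.0); robot.line_to([p[0],p[1],.17],velocity=.2)
    im=vision.grab_frame("top"); print(tins(im))
print(robot.current_time_s())
E
python3 m8.py
```

```text
gap mm 56.16069950422017
lifted [ 0.5 -0.5 -1.9]
place 1 True [0.4358 0.0879 0.0583] [-0.7 -0.6  3.9] 48.5167
[(array([156. , 140.8]), array([0.7212, 0.5449]), 23.9, 40.7), (array([423.6, 182.1]), array([ 0.5573, -0.3745]), 12.6, 15.1)]
49.6833
```

```bash
cat > m9.py <<'E'
from geo import *
robot.move_to([.48,-.15,.3],[180,0,60])
pick(np.array([.5585,-.3765])); robot.move_to([.48,-.15,.3],[180,0,80]); r,p=place(0)
if .0565<p[2]<.061:
    fingers.gripper_to(1.0); robot.line_to([p[0],p[1],.17],velocity=.2)
    robot.move_to([.42,-.15,.30],[180,0,101])
    snap("top","e1",(170,260,150,340),4); snap("side","e2",(180,290,270,380),5)
print(robot.current_time_s())
E
python3 m9.py
```

```text
gap mm 56.167400230836535
lifted [-1.1  0.  -1.8]
place 0 True [0.4486 0.0222 0.0583] [ 0.2 -0.5  5. ] 61.2333
63.325
```

View pics/e1.png

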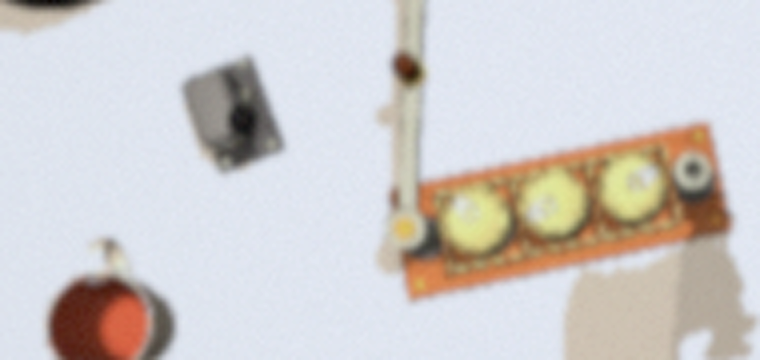

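View pics/e2.png

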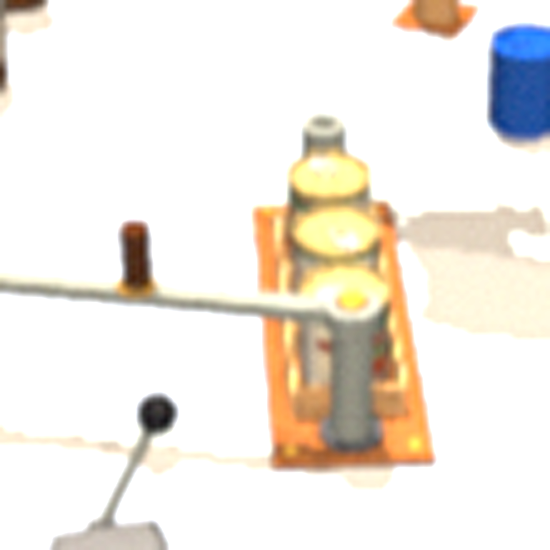

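All three tins are seated, one to a pocket. Now I'll swing the bar closed.

```bash
cat > m10.py <<'E'
from geo import *
p,th=peg(1.36); fingers.gripper_to(.6)
robot.move_to([p[0],p[1],.22],[180,0,th+180]); robot.line_to([p[0],p[1],.13],velocity=.1)
fingers.gripper_to(0,force=20); print(robot.current_finger_gap()*85)
swing(1.36,0,9); robot.pause(.4)
print(robot.current_tool_pos(),peg(0),robot.current_contact_force().round(1))
fingers.gripper_to(.6); x=robot.current_tool_pos(); robot.line_to([x[0],x[1],.22])
robot.move_to([.42,-.20,.30],[180,0,101])
snap("top","f1",(170,260,240,340),8); snap("side","f2",(180,280,270,370),6)
print(robot.current_time_s())
E
python3 m10.py
```

```text
19.453897149989846
[0.43910314 0.07785942 0.1305549 ] (array([0.43807332, 0.07817166]), np.float64(-78.98)) [-0.4 -1.3  6.2]
72.5333
```

View pics/f1.png

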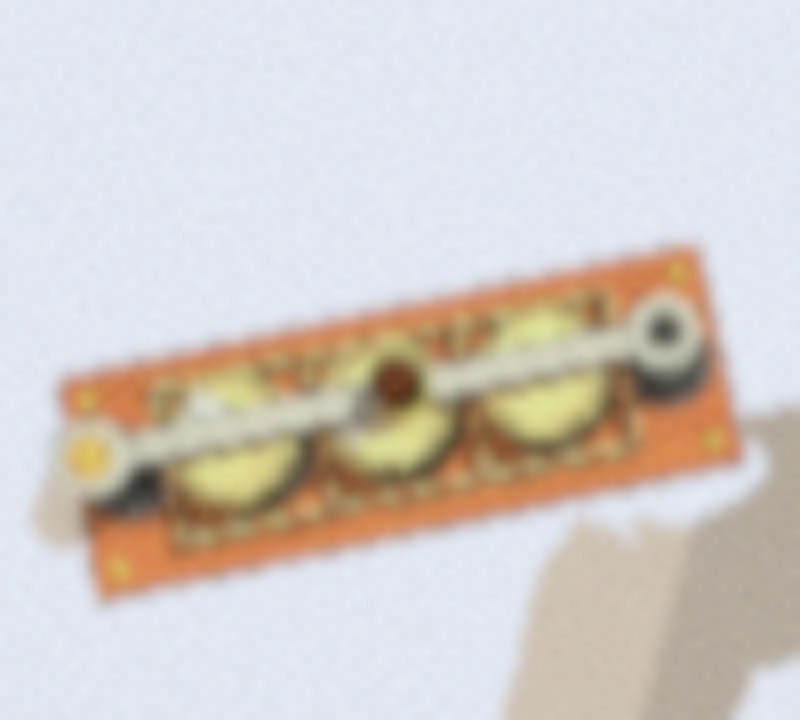

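View pics/f2.png

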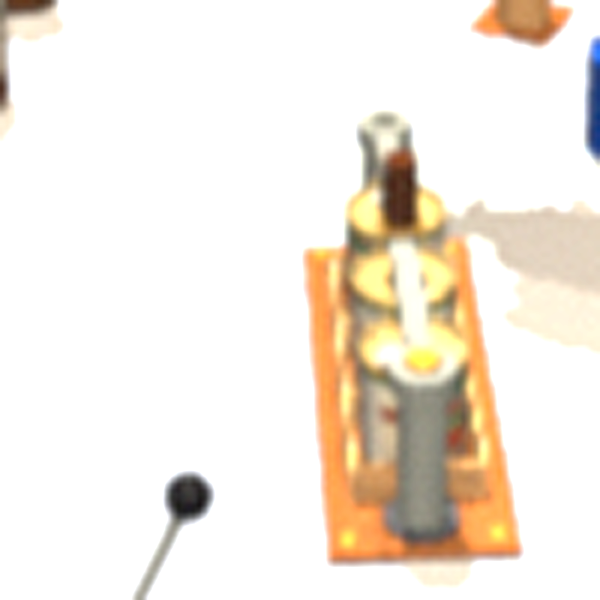

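```bash
python3 - <<'E'
from geo import *
import cv2
px=cr((665,330),8,(240,170)); print("barhole",ray_z("top",px,.106)+OFF,POST)
t=cv2.imread("pics/top0.png")[212:246,396:440]
cv2.imwrite("pics/g.png",cv2.convertScaleAbs(cv2.resize(t,None,fx=16,fy=16,interpolation=cv2.INTER_CUBIC),alpha=1.8))
t=cv2.imread("pics/f2_full.png")[150:195,340:385]
cv2.imwrite("pics/g2.png",cv2.convertScaleAbs(cv2.resize(t,None,fx=12,fy=12,interpolation=cv2.INTER_CUBIC),alpha=1.3))
for p in [(.406,-.353)]:
    for z in (.115,.069,.064,.006): print(z,((proj("top",[p[0]-OFF[0],p[1]-OFF[1],z])-[396,212]+.5)*16-.5))
E
```

```text
barhole [ 0.46100059 -0.02956867] [ 0.4591 -0.0298]
0.115 [434.34238133 221.87451619]
0.069 [382.64525979 241.80657714]
0.064 [377.23328463 243.89318884]
0.006 [317.19980205 267.0393718 ]
```

View pics/g.png

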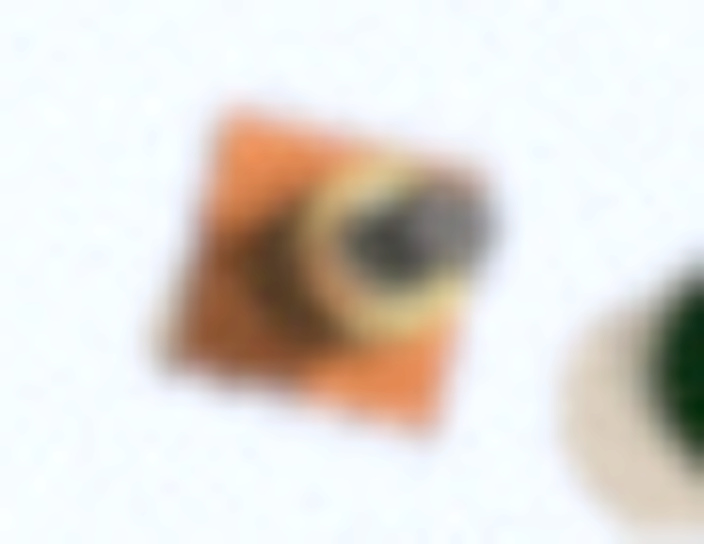

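View pics/g2.png

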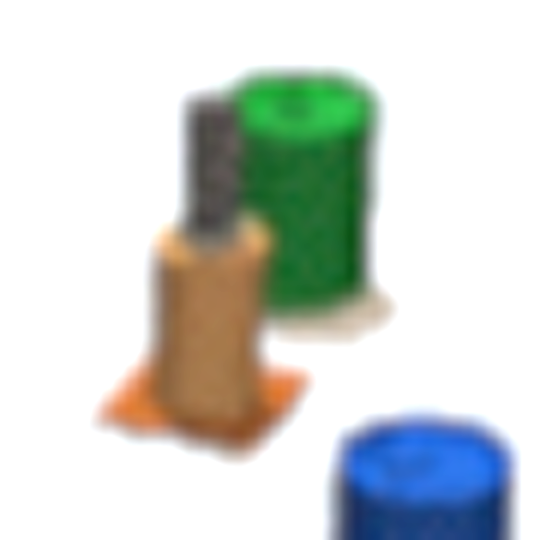

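```bash
cat > m11.py <<'E'
from geo import *
p=np.array([.4055,-.3552])
fingers.gripper_to(.6)
robot.move_to([p[0],p[1],.19],[180,0,90]); robot.pause(.3); robot.line_to([p[0],p[1],.094],velocity=.08)
robot.pause(.2); f0=robot.current_contact_force()
fingers.gripper_to(0,force=50); robot.pause(.2); print("gap",robot.current_finger_gap()*85,(robot.current_contact_force()-f0).round(1),robot.current_tool_pos())
robot.line_to([p[0],p[1],.20],velocity=.08); print(robot.current_contact_force().round(1))
robot.line_to([p[0],p[1],.24],velocity=.2)
robot.move_to([POST[0],POST[1]-.03,.24],[180,0,101]); robot.pause(.3)
snap("side","h1",(140,230,300,390),6)
print(robot.current_tool_pos(),robot.current_time_s())
E
python3 m11.py
```

```text
gap 18.484233916509115 [0.8 0.8 1.8] [ 0.40567849 -0.35527351  0.09419921]
[ 0.2 -0.2 -0.5]
[ 0.45915338 -0.06053725  0.23995382] 79.3
```

View pics/h1.png

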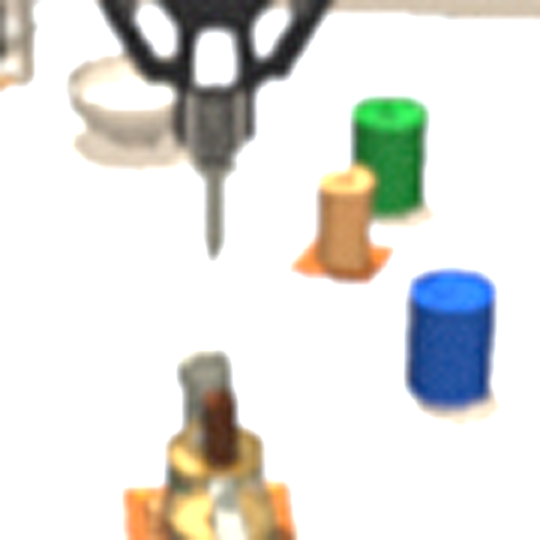

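```bash
cat > m12.py <<'E'
from geo import *
print(proj("side",[.4592,-.0605,.152]),cr((213,257),6,(300,140)))
P=POST+np.array([.0004,0])
robot.line_to([P[0],P[1],.22],velocity=.1); robot.pause(.4)
r=robot.line_to([P[0],P[1],.134],velocity=.04,f_stop=8)
print(r,robot.current_tool_pos(),robot.current_contact_force().round(1),robot.current_torque().round(2),robot.current_time_s())
E
python3 m12.py
```

```text
[334.83489024 182.58364433] (335.0833333333333, 182.41666666666666)
True [ 0.4592196  -0.0287428   0.13609001] [-0.2 -0.1  4.7] [0.05 0.08 0.04] 82.1417
```

```bash
cat > m13.py <<'E'
from geo import *
r=robot.line_to([POST[0],POST[1],.130],velocity=.03,f_stop=12)
print(r,robot.current_tool_pos(),robot.current_contact_force().round(1))
fingers.gripper_to(.6); robot.pause(.2); robot.line_to([POST[0],POST[1],.24],velocity=.15)
robot.move_to([.40,-.20,.32],[180,0,101])
snap("top","i1",(170,260,240,340),8); snap("side","i2",(180,300,250,370),5)
print(robot.current_time_s())
E
python3 m13.py
```

```text
True [ 0.45961738 -0.02867085  0.13604287] [-2.7  0.   9. ]
84.725
```

View pics/i1.png

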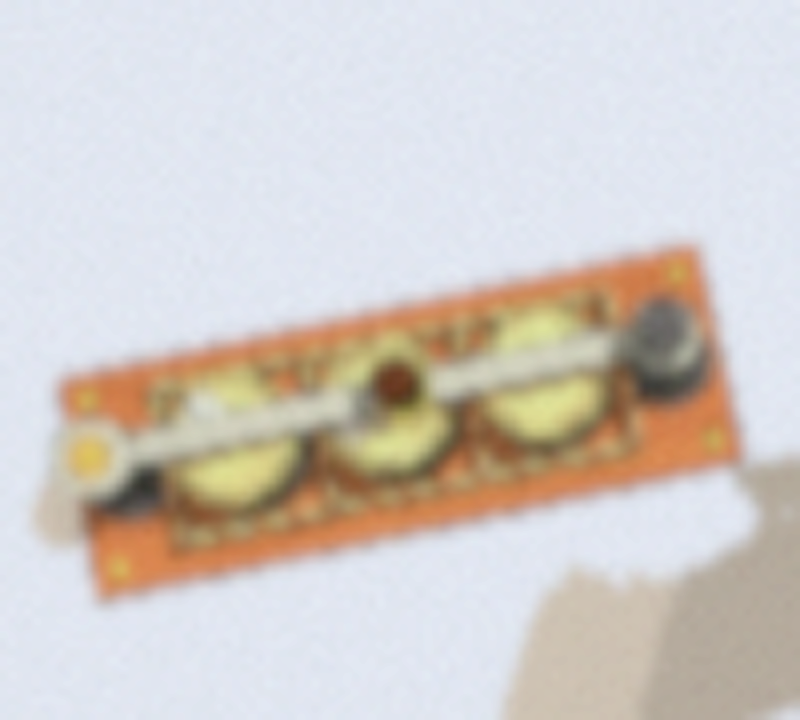

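View pics/i2.png

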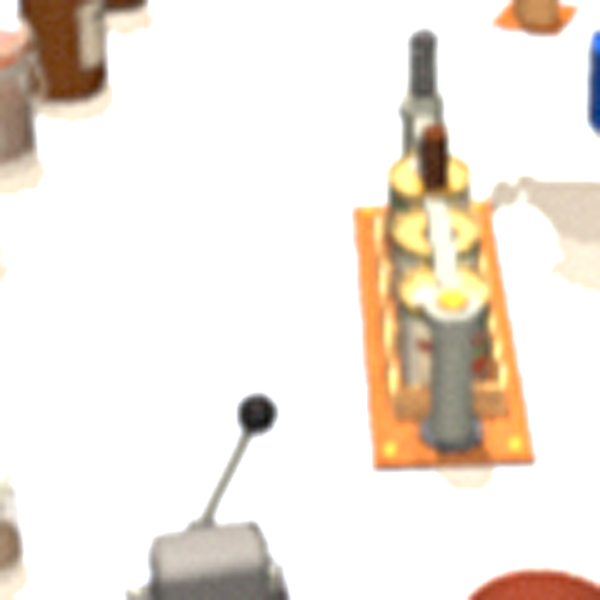

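The pin's collar sits on the bar at top px (323,212), and the tins are still in place. Next I'll look at the counter.

```bash
python3 - <<'E'
import cv2
t=cv2.imread("pics/i1_full.png")[170:230,185:245]
cv2.imwrite("pics/j1.png",cv2.convertScaleAbs(cv2.resize(t,None,fx=10,fy=10,interpolation=cv2.INTER_CUBIC),alpha=1.8))
t=cv2.imread("pics/i2_full.png")[250:325,260:335]
cv2.imwrite("pics/j2.png",cv2.convertScaleAbs(cv2.resize(t,None,fx=8,fy=8,interpolation=cv2.INTER_CUBIC),alpha=1.5))
E
```

```text
(no output)
```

View pics/j1.png

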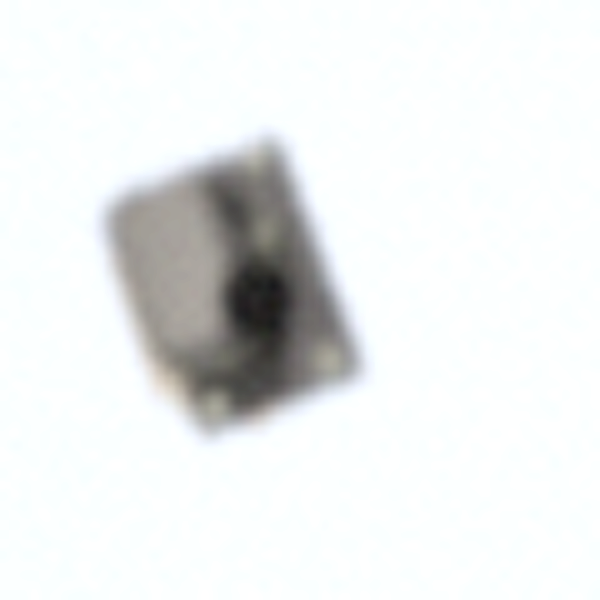

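View pics/j2.png

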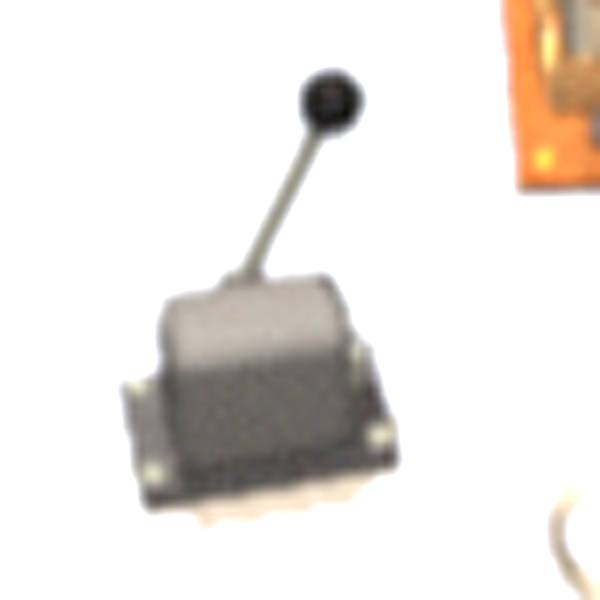

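```bash
python3 - <<'E'
from geo import *
a=lambda p:cr(p,10,(185,170))
c=[ray_z("top",a(p),.010)+OFF for p in [(280,135),(362,370),(210,435)]]
print(c,np.linalg.norm(c[0]-c[1]),np.linalg.norm(c[1]-c[2]))
u=c[0]-c[1]; print("yaw",np.degrees(np.arctan2(u[1],u[0]))); v=c[2]-c[1]; print("yaw2",np.degrees(np.arctan2(v[1],v[0]))-90)
cen=(c[0]+c[2])/2; print("cen",cen)
b=ray_z("top",a((260,298)),.117)+OFF; print("ball",b, "side",ray_z("side",cr((331,101),8,(260,250)),.117))
y=np.radians(19.5); ux=np.array([np.cos(y),np.sin(y)]);uy=np.array([-np.sin(y),np.cos(y)])
print("pred ball",cen-ux*.0348-uy*.027)
print("mug",ray_z("top",(177,251),.098)+OFF,"handle",ray_z("top",(177,232),.06),"spice",ray_z("top",(212,156),.1)+OFF)
for q in (20,110,200,-160):
  for s in(-.05,.06): 
    p=b+ux*s; r=robot.inverse_kinematics([p[0],p[1],.12],[180,0,q]); print(q,s,p,None if r is None else np.round(r))
E
```

```text
[array([0.58058844, 0.36221427]), array([0.49531419, 0.33123798]), array([0.47317115, 0.38450799])] 0.09072612329851767 0.05768889520015821
yaw 19.963799868246706
yaw2 22.571457525822524
cen [0.5268798  0.37336113]
ball [0.50450335 0.3374778 ] side [0.50267947 0.34023618]
pred ball [0.50308866 0.33629333]
mug [0.33883637 0.44863638] handle [0.40244425 0.4627781 ] spice [0.6554436  0.34089852]
20 -0.05 [0.45737127 0.32078745] [  -1.   35.  -53.   94.   30.   66. -131.]
20 0.06 [0.56106184 0.35750621] [  -9.   43.  -44.   75.   30.   73. -124.]
110 -0.05 [0.45737127 0.32078745] [  3.  38. -60.  94.  35.  69. -45.]
110 0.06 [0.56106184 0.35750621] [ -1.  52. -65.  75.  46.  80. -43.]
200 -0.05 [0.45737127 0.32078745] [  4.  39. -62.  94.  36.  69.  44.]
200 0.06 [0.56106184 0.35750621] [ -9.  44. -45.  75.  31.  73.  56.]
-160 -0.05 [0.45737127 0.32078745] [  4.  39. -62.  94.  36.  69.  44.]
-160 0.06 [0.56106184 0.35750621] [ -9.  44. -45.  75.  31.  73.  56.]
```

```bash
cat > m14.py <<'E'
from geo import *
y=np.radians(20); u=np.array([np.cos(y),np.sin(y)]); b=np.array([.5042,.337])
s=b-u*.05
fingers.gripper_to(0)
robot.move_to([.40,.10,.33],[180,0,160]); robot.move_to([s[0],s[1],.24],[180,0,200]); robot.line_to([s[0],s[1],.119],velocity=.12); robot.pause(.3)
e=b+u*.060
r=robot.line_to([e[0],e[1],.119],velocity=.05,f_stop=7)
p=robot.current_tool_pos(); print(r,p,(p[:2]-b)@u,robot.current_contact_force().round(1)); 
snap("side","k1",(240,325,240,340),7,1.5); robot.pause(.1)
print((robot.current_tool_pos()[:2]-b)@u,robot.current_contact_force().round(1),robot.current_time_s())
E
python3 m14.py
```

```text
True [0.54895526 0.35301212 0.11712086] 0.047532651283268224 [-1.4 -0.2  0.4]
0.0472300316275788 [-1.1 -0.4  1. ] 90.7667
```

View pics/k1.png

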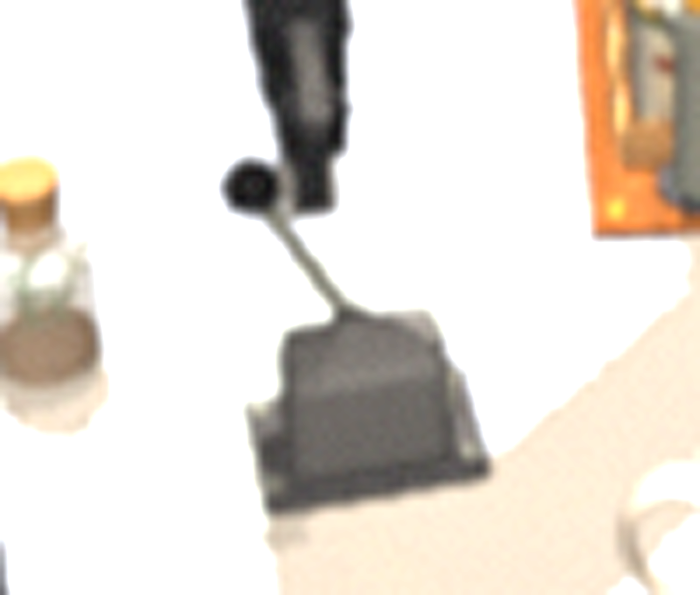

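```bash
cat > m15.py <<'E'
from geo import *
y=np.radians(20); u=np.array([np.cos(y),np.sin(y)]); b=np.array([.5042,.337])
e=b+u*.055
r=robot.line_to([e[0],e[1],.119],velocity=.02,f_stop=12)
p=robot.current_tool_pos(); print(r,(p[:2]-b)@u,robot.current_contact_force().round(1)); robot.pause(.15)
print(robot.current_contact_force().round(1))
s=b-u*.055
robot.line_to([s[0],s[1],.119],velocity=.12); robot.line_to([s[0],s[1],.25],velocity=.2)
robot.move_to([.40,.0,.35],[180,0,150]); robot.move_to([.36,-.22,.35],[180,0,101]); robot.pause(.3)
snap("side","l1",(160,350,220,420),3.5,1.4); snap("top","l2",(150,270,150,360),3.7)
print(robot.current_time_s())
E
python3 m15.py
```

```text
False 0.048956787523582866 [-11.1  -4.6  -1.4]
[-10.3  -4.1  -0.9]
95.9417
```

View pics/l1.png

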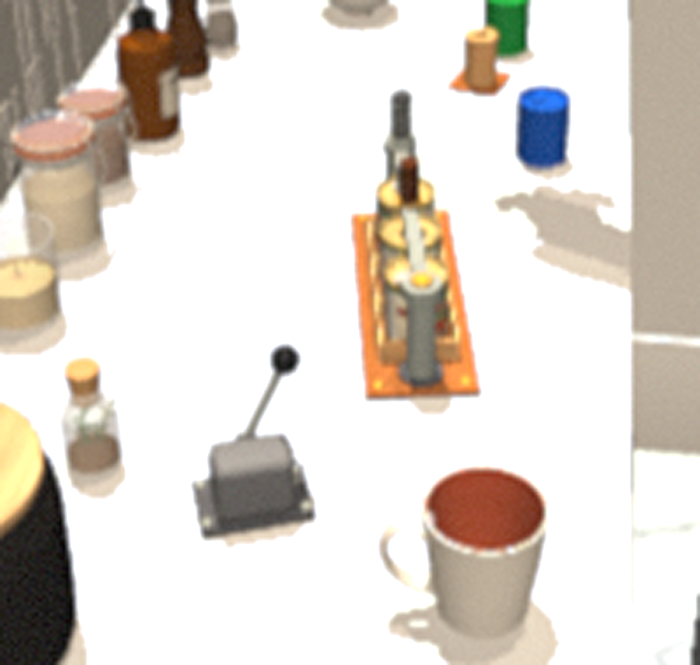

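View pics/l2.png

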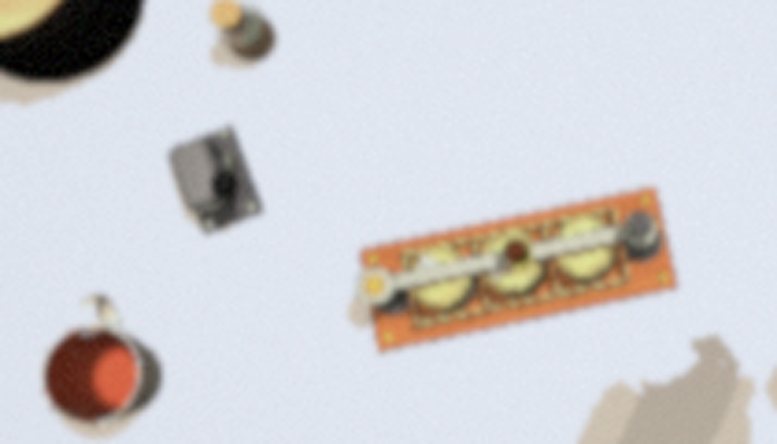

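The lever was held hard against its stop (about 11 N, no further travel) and has sprung back. The pin is home, the tins are in and the bystanders haven't moved, so I'm handing the job in.

```bash
python3 -c "
from geo import *
workorder.close_job(); print(robot.current_time_s())"
```

```text
the job is handed in; nothing more can be done
the job is handed in; nothing more can be done
```

The job is done and handed in at about 96 s of the 192 s limit; handing in gives no verdict.

**What I did:**
- Swung the bar open and stood the three cream printed tins in pockets 2, 1 and 0. One had been knocked aside during the run, so I located it again before picking it. The blue and green look-alikes were left alone.
- Swung the bar closed, pushed the pin down through bar and post, and then worked the tally lever.

**Last checks:**
- **Tins:** the last pictures show all three upright in their pockets. Each met the pocket floor at the expected height, within 0.5 mm.
- **Pin:** it stopped on its collar at the expected height (tool at 136.0 mm) and did not sink further when pressed harder.
- **Lever:** it was held against its stop at about 11 N with almost no further travel. The last picture shows it leaning forward at rest again.
- **Bystanders:** the mug, bowl and corked bottle look unmoved in the pictures. I did not measure their positions, and the bowl is only partly in the last view.

**What disagreed:** the two cameras differed by up to 12 mm in y. Touching the pin post from both sides showed the top camera was within about 2 mm, so I used that one with a small correction. After closing, the bar's hole was about 2 mm off the post in x, which the pin's taper took up.

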